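# Set a rivet in the riveting stand with the mallet

## Robot

A 6-joint arm with a two-finger parallel gripper is mounted at the origin on the work surface. World frame = base frame: x ahead of the robot, y to its left, z up, the work surface at z = 0. Lengths are in mm, angles in rad, forces in N, time in s.
With the tool pointing down it reaches from about 350 to 775 mm from the base axis. Payload 7.3 kg.
Tool frame: the origin (TCP) lies at the very end of the fingers, on their centre line; the grasp point (between the pads) lies 19 mm behind it; z points along the fingers, y is the line along which they close (so a half turn about z gives the same grasp; the last joint's range is limited). The gripper opens to 92 mm and grips with 3 to 60 N. Pads are 19 mm wide; open, the fingers measure 130 mm over their backs; the gripper's body (75 mm by 190 mm) begins 47 mm behind the grasp point.
Start: joints at [1.025, 0.342, 1.524, -0, 1.275, -0.146], TCP at [204.337, 483.626, 193.341] pointing down, gripper open.
Joint ranges: [-2.53, 2.53], [-0.77, 2.02], [0.04, 2.7], [-1, 4.14], [0.28, 2.66], [-3.11, 3.11]. Speed limits (rad/s): [2.57, 2.57, 3.14, 3.14, 3.14, 3.14].

## Interface

Orientations are given as [roll, pitch, yaw] about the fixed x, y, z axes, in that order (R = Rz(yaw) Ry(pitch) Rx(roll)).
In Python, from plant import * gives the robot as it stands.
- The arm moves only by the tool arm_command, never from a script. Its arguments are lists of equal length, an entry for each row: "gripper": the finger opening in mm, from 0 to 91.8; "dp": the shift along the tool's x, y, z in units of 25 mm (1.0 is 25 mm), a list of three; "twist": the turn about the tool's z in units of 5 degrees (1.0 is 5 degrees). A call has exactly 5 rows; each row shifts and turns the commanded pose from where the row before left it, along the tool's axes as they then stand; what a row does not reach is not made up. A row lasts 1/8 s, in which the tool goes at most 62.5 mm and 10.7 degrees, less where a joint would pass 70% of its speed; a pose out of reach is approached as far as the arm can. A call is refused whole if a number of a shift passes 1 or a number of a turn 1, either way. A call with a gripper value outside its range is refused whole. The fingers move at their own pace and stop on an object; the grip force is fixed at half the most. Time passes only in rows, so rows that do not move let the fingers close, or fill a call up. It gives the time, the measured TCP pose, the force, the opening and the grip force at its end, in the units of the state.
- get_obs(): the state, without advancing time (a new reading comes with each control period).
- capture(name): name is "scene" or "top" or "wrist"; returns the picture (480x640x3 uint8, red, green, blue); there is no depth.
- get_calibration(name): a dict with "mtx" (3x3 intrinsics, pixels), "position" and "attitude" of the camera in the world; the wrist camera has in their place "mount" (4x4, takes a point from camera to tool coordinates, whose origin is the TCP and whose axes are the flange's). Camera axes: x right, y down, z forward; pixel columns grow to the right and rows downward; lengths in mm; the calibration is good to about 2 mm. A picture is of the moment at which its call begins: read the wrist's pose just before it. get_calibration takes no time and is no camera call.
- close_job(): hands the job in; it is judged then, once.
The state is a dict: "time": time; "joint_positions": joint angles; "dq": joint speeds; "tau": joint torques, N m; "tool_pos": TCP position; "tcp_rot": TCP orientation; "contact_force": force on the tool from outside, world axes, zero at the start; "moment": the same for the moment, N m; "grip_width": finger opening in mm; "finger_force": force on a finger pad.
Only numpy, scipy, OpenCV 4.12 (cv2) and the standard library are available. Lean on these libraries where they do the work, as an engineer would, in place of code of your own. Each camera call takes 0.05 s, during which the arm holds its last target. There are 200 camera calls.

## Task

Push the slide fully home in the riveting stand, so that its rivet lies under the sprung pin, then set the rivet by striking the pin down with the mallet: a brisk blow, not a slow press, and never with the hand or gripper itself. Then stand the mallet upright on its head on the round cork pad and let go, leaving the slide home and everything else on the bench where it was.

Things in the scene. Friction and masses are not known exactly. Their poses are not given: they have to be found in the camera images.
- stand: Riveting stand fixed to the bench; place and yaw vary. Origin on the bench below the pin's axis; +x is the way the slide goes home, z up. Grey bed x=-262 to +44 mm, 176 mm wide, 15 mm thick. Two rails along all of it, 119 mm apart inside, 22 mm wide, tops 24 mm above the bench. End stop x=+20.5 to +32.5 mm.
- beam (a point): Middle of the top of the stand's cross beam, 127 mm above the bench over the stand's origin (135 mm round the pin). Beam: 38 mm along the stand's x, 168 mm along its y, underside 105 mm above the bench, on two columns (26 x 22 mm) at the stand's x=0, y=+-71 mm.
- pin: Sprung upright steel pin through the beam; moves only up and down, 18 mm. Origin: centre of its flat round striking face (42 mm across, head 14 mm thick), 180 mm above the bench at rest. Spring: 3 N at rest, 0.25 N more per mm. With the slide home it meets the rivet after 5 mm, has set it wholly after 13 mm, and springs back up after the blow.
- slide: Loose aluminium slide, 0.45 kg, 130 mm long, on the bed (15 mm above the bench) between the rails, under 1 mm play each side. Origin on its underside below the rivet; x as the stand's x. Front plate 40 x 108 x 12 mm, x=-20 to +20 mm, with brass shoes to 117.6 mm wide; behind it a neck 36 mm wide, 11 mm high, to the push bar. Starts 55 to 120 mm short of home. Home: touches the end stop, origin within 1 mm of the stand's axis.
- push_bar (a point): Centre of the rear face of the slide's upright cross bar, 110 mm behind the slide's origin, 23 mm above its underside. Bar: 12 mm thick, 110 mm wide, 10 to 36 mm above the slide's underside (25 to 51 mm above the bench). Push it here, along the stand's +x: sliding takes 2 to 5 N. Pushed well off the centre line (towards an end of the bar) the slide twists and jams between the rails.
- rivet_top (a point): Centre of the top of the brass rivet (24 mm across) that stands in the slide's front plate; 26 mm above the slide's underside when not set.
- rivet (a joint): How far the rivet has been driven down, in m: 0 at the start, 0.008 wholly set. It needs about 4 N and stays where it is driven.
- mallet: Wooden mallet, 0.3 to 0.5 kg, standing on one face of its head. Origin at the centre of the head's underside, z up. Head: upright cylinder 64 mm across and 80 mm high, both ends flat striking faces. Handle: level flat bar along -x, from the head to x=-170 mm, 16 mm wide (y), 24 mm high, its middle 42 mm above the origin.
- pad: Round cork pad, 130 mm across, 8 mm thick, fixed to the bench. Origin at the centre of its underside.
- spool_dark: Bystander: upright spool of dark thread, 36 mm across, 74 mm high; origin centre of underside. It stands near the mallet's handle.
- glue: Bystander: white glue bottle, 60 mm across, 125 mm high; origin centre of underside. It stands beyond the mallet's head.
- cup: Bystander: white cup, 66 mm across, 100 mm high; origin centre of underside. Near the pad.
- block: Bystander: brown sanding block 100 (x) x 65 (y) x 30 mm; origin centre of underside. Near the pad.
- spool_red: Bystander: upright spool of red thread, 36 mm across, 74 mm high; origin centre of underside.
- hammer: Bystander: hammer lying on the bench beyond the stand, 220 mm long, under 50 mm high; origin under its middle.
Not all that is in view belongs to the job. What is shaped like the slide but pink is not meant.

How it is judged:
By the outcome, as a careful person would: the job done as asked, in the order asked, and still so for the second after the job is handed in, with the robot touching nothing.
It also fails if it takes over 58 s, if anything falls off the work surface, if the arm or the gripper's body presses on something with over 40 N, if the wrist force passes 120 N, or if a joint passes its speed limit or range.

## Working session

There is one attempt and no reset: what is moved stays moved. The work goes in short steps, Python scripts to look and compute and a tool call to move; the robot and the scene stay as the last step left them, time stands still between calls to the robot, and variables do not carry over. Pictures are saved under pics/ and viewed, at most 10 in all, crops included, and the job is handed in when it is done.

Besides the shell and the picture viewer there is one more tool, called by a JSON object that holds its "api" and its "payload", one argument or row to a line. arm_command: Moves the arm, as the interface text tells. Its arguments: {"type":"object","properties":{"gripper":{"type":"array"},"dp":{"type":"array"},"twist":{"type":"array"}},"required":["gripper","dp","twist"]}

```bash
mkdir -p pics; ls
cat > h.py <<'E'
from plant import *
import numpy as np, cv2
from scipy.spatial.transform import Rotation as R
def cam(n):
    c=get_calibration(n); return c
def ray(c,uv):
    K=np.array(c["mtx"]);A=np.array(c["attitude"],float)
    M=A if A.shape==(3,3) else R.from_euler('xyz',A).as_matrix()
    return np.array(c["position"],float), M@np.linalg.inv(K)@np.array([uv[0],uv[1],1.])
def at(n,uv,z):
    p,d=ray(cam(n),uv); return p+d*(z-p[2])/d[2]
def proj(n,P):
    c=cam(n);A=np.array(c["attitude"],float)
    M=A if A.shape==(3,3) else R.from_euler('xyz',A).as_matrix()
    q=np.array(c["mtx"])@M.T@(np.array(P,float)-np.array(c["position"])); return q[:2]/q[2]
E
python3 - <<'E'
from h import *
for n in ("scene","top"):
    print(get_calibration(n)); cv2.imwrite(f"pics/{n}0.png",capture(n)[:,:,::-1])
print(get_calibration("wrist")); print(get_obs())
E
```

```text
pics
{'mtx': array([[619.12553148,   0.        , 307.96753522],
       [  0.        , 619.12553148, 235.63843078],
       [  0.        ,   0.        ,   1.        ]]), 'position': array([1541.48405242, -562.09949761, 1120.40841947]), 'attitude': array([-2.26188462,  0.00692511,  1.08424479])}
{'mtx': array([[540.9143434 ,   0.        , 314.55562318],
       [  0.        , 540.9143434 , 244.60770036],
       [  0.        ,   0.        ,   1.        ]]), 'position': array([ 230.44918614,   -4.77252903, 1369.87442512]), 'attitude': array([-2.94026844e+00, -9.13090968e-04, -1.57426692e+00])}
{'mtx': array([[420.6116405 ,   0.        , 315.71768466],
       [  0.        , 420.6116405 , 242.65524004],
       [  0.        ,   0.        ,   1.        ]]), 'mount': array([[ 3.20102725e-04, -9.61870300e-01, -2.73505801e-01,
         7.29553559e+01],
       [ 9.99999409e-01,  5.91947519e-04, -9.11403711e-04,
         1.27785423e-01],
       [ 1.03855324e-03, -2.73505348e-01,  9.61869922e-01,
        -1.92327679e+02],
       [ 0.00000000e+00,  0.00000000e+00,  0.00000000e+00,
         1.00000000e+00]])}
{'time': 0.1, 'joint_positions': array([ 1.02498482e+00,  3.42618553e-01,  1.52490326e+00,  2.57336339e-05,
        1.27540288e+00, -1.45957679e-01]), 'dq': array([-1.49457201e-05, -1.14875100e-03, -2.12608607e-03, -1.10322532e-03,
       -6.80142174e-04, -1.75347142e-03]), 'tau': array([ 2.25886135e-03, -4.32002807e+01, -2.44694316e+01,  7.20862881e-02,
        5.26738772e-02, -2.38934189e-05]), 'tool_pos': array([204.11572839, 483.26319274, 192.73875671]), 'tcp_rot': array([-3.14027835e+00, -2.18080280e-04,  2.74173118e+00]), 'contact_force': array([ 0.19665284, -0.5265221 , -0.35981663]), 'moment': array([-0.01224725, -0.0089926 ,  0.02310349]), 'finger_force': 0.0, 'grip_width': 91.77793894782657}
```

View pics/top0.png

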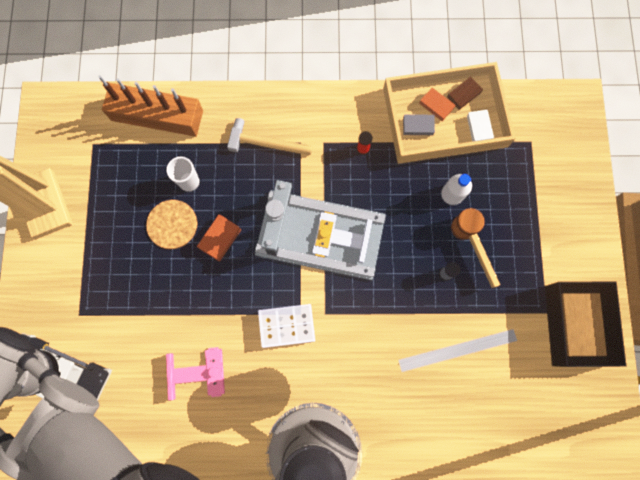

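View pics/scene0.png

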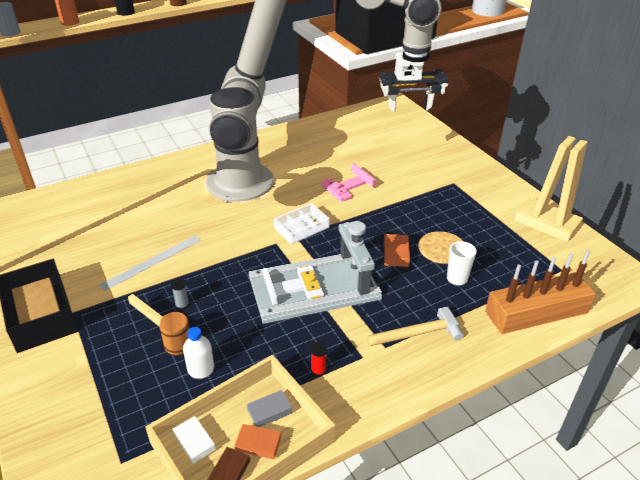

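The top view shows the stand (pin head ≈(276,208), push bar ≈(366,241)), mallet head ≈(468,222) with its handle end at (493,284), and pad ≈(172,224). The scene view agrees.

Candidates to confuse:
- **Slide:** grey slide with yellow plate (335,235), or pink decoy (195,373). I choose the grey one.
- **Mallet:** mallet (468,222), or hammer (265,140). I choose the mallet.
- **Pad:** cork pad (172,224), or cork-like box (585,325). I choose the round one.

Run:
```python
import cv2
i=cv2.imread("pics/top0.png")
cv2.imwrite("pics/c1.png",cv2.resize(i[165:300,250:400],None,fx=5,fy=4.4,interpolation=cv2.INTER_CUBIC)[:594])
a=cv2.resize(i[170:295,430:510],None,fx=4.6,fy=4.6,interpolation=cv2.INTER_CUBIC)
b=cv2.resize(i[150:275,140:225],None,fx=4.6,fy=4.6,interpolation=cv2.INTER_CUBIC)
cv2.imwrite("pics/c2.png",cv2.hconcat([a,b]));print(a.shape,b.shape)
```

```text
(575, 368, 3) (575, 391, 3)
```

View pics/c1.png

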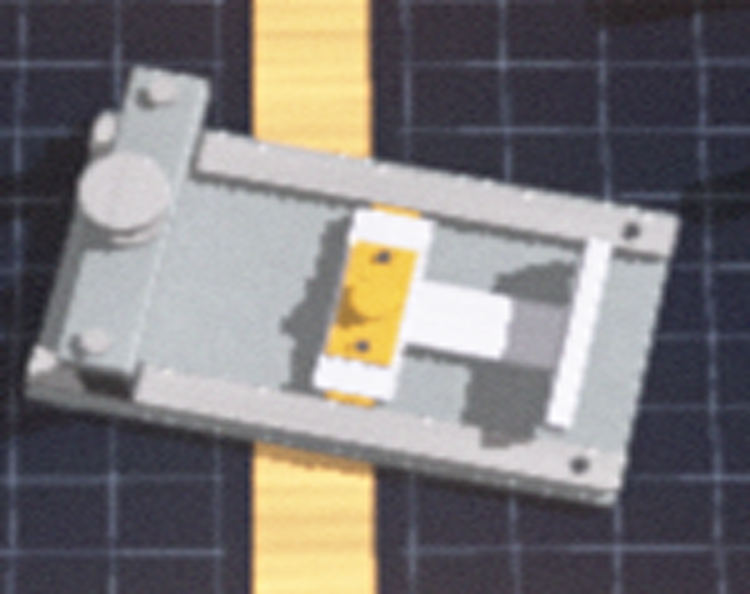

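View pics/c2.png

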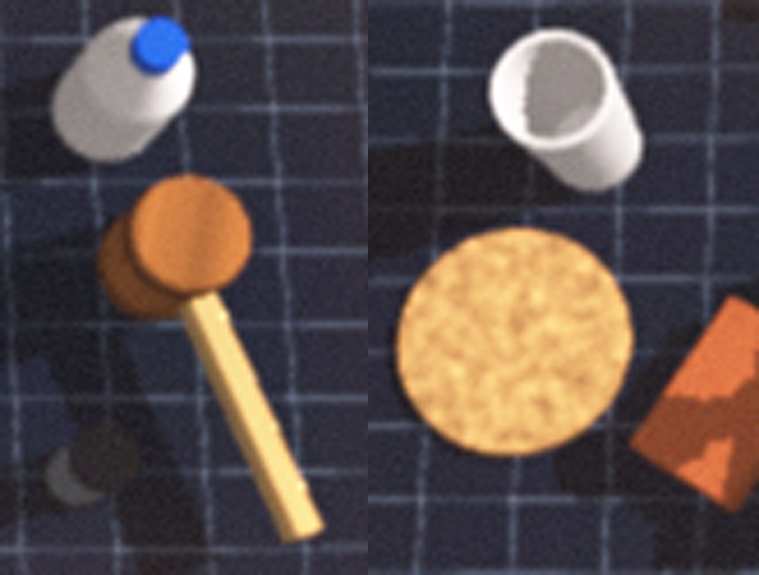

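The crops show, in crop pixels:
- **c1:** pin face centre (126,191), push bar top from (600,239) to (560,426), rivet (371,295), rail ends (680,215) and (612,500).
- **c2:** mallet head top (191,235), handle end (303,533), pad centre (515,341), dark spool top (105,458), glue cap (160,45), block at the right.

Run:
```python
from h import *
f=lambda p:(250+p[0]/5,165+p[1]/4.4)
g=lambda p:(430+p[0]/4.6,170+p[1]/4.6)
k=lambda p:(140+(p[0]-368)/4.6,150+p[1]/4.6)
def s(n,uv,z): 
    P=at("top",uv,z); print(n,P.round(1),"scene px",proj("scene",P).round(0)); return P
pin=s("pin",f((126,191)),180)
for n,p,z in [("barA",(600,239),51),("barB",(560,426),51),("barC",(579,332),51),("rivet",(371,295),41),("railR1",(680,215),24),("railR2",(617,490),24),("bolt1",(631,231),24),("bolt2",(579,465),24)]: 
    P=s(n,f(p),z); 
    if n=="barC": c=P
    if n=="railR1": r1=P
    if n=="railR2": r2=P
    if n=="barA": A=P
    if n=="barB": B=P
d=pin-c; print("yaw pin-bar",np.degrees(np.arctan2(d[1],d[0])),"dist",np.hypot(d[0],d[1]))
d=pin-(r1+r2)/2; print("yaw pin-rail",np.degrees(np.arctan2(d[1],d[0])),np.hypot(d[0],d[1]),np.linalg.norm(r1-r2))
d=A-B; print("yaw bar",np.degrees(np.arctan2(d[1],d[0]))+90-0, np.linalg.norm(d))
h=s("head",g((191,235)),80); e=s("hend",g((303,533)),54); s("hstart",g((199,297)),54)
d=h-e; print("mallet yaw",np.degrees(np.arctan2(d[1],d[0])),np.hypot(d[0],d[1]))
s("pad",k((515,341)),8); s("dspool",g((105,458)),74); s("cap",g((160,45)),125); s("gluebase",g((105,115)),0);s("cup",k((552,90)),100)
for b in [(735,297),(632,443),(730,510)]: s("block",k(b),30)
s("redsp",(365,137),74);s("hammer",(235,135),40)
```

```text
pin [557.7  82.6 180. ] scene px [356. 226.]
barA [ 564.  -146.5   51. ] scene px [274. 298.]
barB [ 455.8 -124.1   51. ] scene px [264. 268.]
barC [ 509.8 -134.7   51. ] scene px [269. 282.]
rivet [533.9 -31.3  41. ] scene px [310. 278.]
railR1 [ 585.1 -190.8   24. ] scene px [262. 317.]
railR2 [ 423.3 -154.3   24. ] scene px [248. 272.]
bolt1 [ 575.6 -165.4   24. ] scene px [269. 311.]
bolt2 [ 437.8 -135.6   24. ] scene px [257. 273.]
yaw pin-bar 77.56473365512896 dist 222.47936954403323
yaw pin-rail 78.17050796292696 260.6985917079719 165.90368704961156
yaw bar 78.316098999128 110.50441632733904
head [ 551.4 -392.6   80. ] scene px [173. 322.]
hend [ 394.6 -450.    54. ] scene px [131. 295.]
hstart [ 523.3 -402.6   54. ] scene px [166. 323.]
mallet yaw 20.083438873873213 166.9871537483679
pad [563.7 362.    8. ] scene px [441. 246.]
dspool [ 432.1 -341.7   74. ] scene px [178. 284.]
cap [ 642.7 -369.1  125. ] scene px [194. 332.]
gluebase [ 642.2 -371.8    0. ] scene px [200. 369.]
cup [679.5 324.2 100. ] scene px [462. 249.]
block [583.1 235.1  30. ] scene px [408. 259.]
block [500.5 289.   30. ] scene px [407. 235.]
block [463. 234.  30.] scene px [383. 234.]
redsp [ 774.4 -136.4   74. ] scene px [319. 350.]
hammer [795.3 200.3  40. ] scene px [448. 313.]
```

Sizes agree with the description: rail length 261 mm, bar width 110 mm, mallet length 167 mm. The stand's yaw is about 78°, and the slide is about 118 mm short of home. Next I plan the approach behind the bar.

```bash
cat > pl.py <<'E'
from h import *
def plan(segs,pose=None):
    """segs: (x,y,z,yawdeg,n,grip). prints rows from measured pose"""
    o=get_obs()
    if pose is None: pose=[*o["tool_pos"],np.degrees(o["tcp_rot"][2])]
    p=np.array(pose[:3],float);yaw=pose[3]
    D=[];T=[];G=[]
    for x,y,z,yt,n,g in segs:
        t=np.array([x,y,z]);dy=(yt-yaw+180)%360-180
        for k in range(n):
            m=n-k; tw=round(-dy/m/5,2); s=(t-p)/m
            c,sn=np.cos(np.radians(yaw)),np.sin(np.radians(yaw))
            M=np.array([[c,sn,0],[sn,-c,0],[0,0,-1]])
            d=np.round(M.T@s/25,2)
            assert abs(tw)<=1 and abs(d).max()<=1,(k,d,tw)
            D.append([float(v) for v in d]);T.append(tw);G.append(g)
            p=p+M@d*25; yaw-=tw*5; dy+=tw*5
        print("->",p.round(1),round(yaw,2),"r",round(np.hypot(p[0],p[1])))
    for i in range(0,len(D),5): print(G[i:i+5],str(D[i:i+5]).replace(" ",""),T[i:i+5])
    print("rows",len(D))
E
python3 - <<'E'
from pl import *
plan([(390,100,190,90,17,0),(501,-176,110,78,12,0),(501,-176,27,78,6,0)])
E
```

```text
-> [390. 100. 190.] 89.99 r 403
-> [ 501. -176.  110.] 77.99 r 531
-> [ 501. -176.   27.] 77.99 r 531
[0, 0, 0, 0, 0] [[-0.75,-0.66,0.01],[-0.8,-0.61,0.01],[-0.84,-0.55,0.01],[-0.87,-0.49,0.01],[-0.91,-0.43,0.01]] [np.float64(0.79), np.float64(0.79), np.float64(0.79), np.float64(0.79), np.float64(0.79)]
[0, 0, 0, 0, 0] [[-0.93,-0.37,0.0],[-0.96,-0.3,0.01],[-0.97,-0.23,0.0],[-0.99,-0.17,0.01],[-1.0,-0.1,0.0]] [np.float64(0.79), np.float64(0.79), np.float64(0.79), np.float64(0.79), np.float64(0.79)]
[0, 0, 0, 0, 0] [[-1.0,-0.03,0.01],[-1.0,0.04,0.0],[-1.0,0.11,0.01],[-0.99,0.18,0.0],[-0.97,0.24,0.01]] [np.float64(0.79), np.float64(0.79), np.float64(0.79), np.float64(0.79), np.float64(0.79)]
[0, 0, 0, 0, 0] [[-0.95,0.31,0.0],[-0.93,0.37,0.01],[-0.92,0.37,0.27],[-0.91,0.39,0.27],[-0.91,0.4,0.27]] [np.float64(0.78), np.float64(0.79), np.float64(0.2), np.float64(0.2), np.float64(0.2)]
[0, 0, 0, 0, 0] [[-0.9,0.42,0.27],[-0.89,0.43,0.26],[-0.88,0.45,0.27],[-0.88,0.46,0.26],[-0.87,0.48,0.27]] [np.float64(0.2), np.float64(0.2), np.float64(0.2), np.float64(0.2), np.float64(0.2)]
[0, 0, 0, 0, 0] [[-0.86,0.5,0.26],[-0.85,0.51,0.27],[-0.84,0.52,0.26],[-0.83,0.54,0.27],[-0.0,-0.0,0.55]] [np.float64(0.2), np.float64(0.2), np.float64(0.2), np.float64(0.2), np.float64(-0.0)]
[0, 0, 0, 0, 0] [[-0.0,-0.0,0.55],[-0.0,-0.0,0.55],[-0.0,-0.0,0.56],[-0.0,-0.0,0.55],[-0.0,-0.0,0.56]] [np.float64(-0.0), np.float64(-0.0), np.float64(-0.0), np.float64(-0.0), np.float64(-0.0)]
rows 35
```

{"api": "arm_command", "payload": {
  "gripper": [0, 0, 0, 0, 0],
  "dp": [
    [-0.75, -0.66, 0],
    [-0.8, -0.61, 0],
    [-0.84, -0.55, 0],
    [-0.87, -0.49, 0],
    [-0.91, -0.43, 0]
  ],
  "twist": [0.79, 0.79, 0.79, 0.79, 0.79]
}}

```text
time: 0.72
tool_pos: [259.2, 369.9, 193.0]
tcp_rot: [-3.141, -0.0, 2.395]
contact_force: [0.4, 0.1, 0.3]
grip_width: 46.7
finger_force: 0.0
```

{"api": "arm_command", "payload": {
  "gripper": [0, 0, 0, 0, 0],
  "dp": [
    [-0.93, -0.37, 0],
    [-0.96, -0.3, 0],
    [-0.97, -0.23, 0],
    [-0.99, -0.17, 0],
    [-1.0, -0.1, 0]
  ],
  "twist": [0.79, 0.79, 0.79, 0.79, 0.79]
}}

```text
time: 1.35
tool_pos: [313.8, 257.2, 193.1]
tcp_rot: [-3.141, 0.0, 2.05]
contact_force: [0.3, -0.3, -0.1]
grip_width: 0.9
finger_force: 0.0
```

{"api": "arm_command", "payload": {
  "gripper": [0, 0, 0, 0, 0],
  "dp": [
    [-1.0, -0.03, 0],
    [-1.0, 0.04, 0],
    [-1.0, 0.11, 0],
    [-0.99, 0.18, 0],
    [-0.97, 0.24, 0]
  ],
  "twist": [0.79, 0.79, 0.79, 0.79, 0.79]
}}

```text
time: 1.98
tool_pos: [368.5, 144.6, 193.1]
tcp_rot: [-3.141, -0.0, 1.705]
contact_force: [0.3, -0.1, -0.5]
grip_width: 0.1
finger_force: 0.0
```

{"api": "arm_command", "payload": {
  "gripper": [0, 0, 0, 0, 0],
  "dp": [
    [-0.95, 0.31, 0],
    [-0.93, 0.37, 0],
    [-0.92, 0.37, 0.27],
    [-0.91, 0.39, 0.27],
    [-0.91, 0.4, 0.27]
  ],
  "twist": [0.78, 0.79, 0.2, 0.2, 0.2]
}}

```text
time: 2.6
tool_pos: [418.0, 30.6, 172.6]
tcp_rot: [-3.141, -0.0, 1.518]
contact_force: [0.8, 0.4, -0.2]
grip_width: 0.5
finger_force: 0.0
```

{"api": "arm_command", "payload": {
  "gripper": [0, 0, 0, 0, 0],
  "dp": [
    [-0.9, 0.42, 0.27],
    [-0.89, 0.43, 0.26],
    [-0.88, 0.45, 0.27],
    [-0.88, 0.46, 0.26],
    [-0.87, 0.48, 0.27]
  ],
  "twist": [0.2, 0.2, 0.2, 0.2, 0.2]
}}

```text
time: 3.22
tool_pos: [464.2, -84.4, 139.3]
tcp_rot: [-3.141, -0.0, 1.43]
contact_force: [0.7, 0.3, 0.5]
grip_width: 0.5
finger_force: 0.0
```

{"api": "arm_command", "payload": {
  "gripper": [0, 0, 0, 0, 0],
  "dp": [
    [-0.86, 0.5, 0.26],
    [-0.85, 0.51, 0.27],
    [-0.84, 0.52, 0.26],
    [-0.83, 0.54, 0.27],
    [0, 0, 0]
  ],
  "twist": [0.2, 0.2, 0.2, 0.2, 0]
}}

```text
time: 3.85
tool_pos: [501.6, -177.2, 112.4]
tcp_rot: [-3.141, -0.0, 1.359]
contact_force: [0.0, 0.1, 0.5]
grip_width: 0.2
finger_force: 0.0
```

{"api": "arm_command", "payload": {
  "gripper": [0, 0, 0, 0, 0],
  "dp": [
    [0, 0, 0.7],
    [0, 0, 0.8],
    [0, 0, 0.8],
    [0, 0, 0.7],
    [0, 0, 0.4]
  ],
  "twist": [0, 0, 0, 0, 0]
}}

```text
time: 4.47
tool_pos: [500.9, -174.9, 27.6]
tcp_rot: [-3.14, -0.001, 1.362]
contact_force: [0.0, 0.1, 0.9]
grip_width: 0.5
finger_force: 0.0
```

Run:
```python
from pl import *
print(get_obs()["tool_pos"],get_obs()["contact_force"])
cv2.imwrite("pics/w1.png",capture("wrist")[:,:,::-1])
```

```text
[ 500.88919985 -174.93476866   27.6195992 ] [0.01216413 0.1404973  0.87404781]
```

View pics/w1.png

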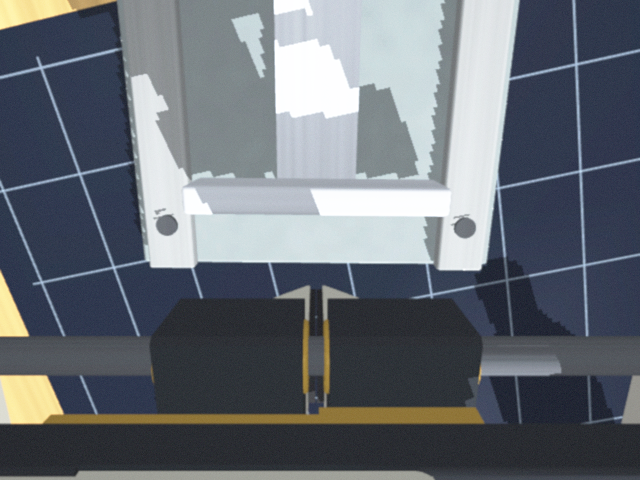

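The wrist view shows the bar centre (u≈318) in line with the closed fingers (u≈316), with the bar about square to them. I push along tool x.

{"api": "arm_command", "payload": {
  "gripper": [0, 0, 0, 0, 0],
  "dp": [
    [0.5, 0, 0],
    [0.4, 0, 0],
    [0.5, 0, 0],
    [0.5, 0, 0],
    [0.5, 0, 0]
  ],
  "twist": [0, 0, 0, 0, 0]
}}

```text
time: 5.15
tool_pos: [514.0, -115.9, 28.5]
tcp_rot: [3.141, -0.0, 1.362]
contact_force: [0.2, 0.8, 0.6]
grip_width: 0.3
finger_force: 0.0
```

{"api": "arm_command", "payload": {
  "gripper": [0, 0, 0, 0, 0],
  "dp": [
    [0.5, 0, 0],
    [0.5, 0, 0],
    [0.5, 0, 0],
    [0.5, 0, 0],
    [0.5, 0, 0]
  ],
  "twist": [0, 0, 0, 0, 0]
}}

```text
time: 5.78
tool_pos: [526.9, -54.9, 28.3]
tcp_rot: [-3.142, -0.0, 1.361]
contact_force: [-0.1, 0.7, -0.3]
grip_width: 0.4
finger_force: 0.0
```

{"api": "arm_command", "payload": {
  "gripper": [0, 0, 0, 0, 0],
  "dp": [
    [0.2, 0, 0],
    [0.2, 0, 0],
    [0.1, 0, 0],
    [0.1, 0, 0],
    [0, 0, 0]
  ],
  "twist": [0, 0, 0, 0, 0]
}}

```text
time: 6.4
tool_pos: [529.9, -41.1, 28.3]
tcp_rot: [3.142, -0.0, 1.361]
contact_force: [-0.1, 0.2, -0.2]
grip_width: 0.4
finger_force: 0.0
```

The forces stay near zero, so I look again before pushing on.

Run:
```python
from pl import *
print(get_obs()["tool_pos"],get_obs()["contact_force"])
a=capture("wrist")[:,:,::-1];b=capture("top")[:,:,::-1]
cv2.imwrite("pics/w2.png",cv2.hconcat([cv2.resize(a,(400,300)),cv2.resize(b[150:300,230:430],(400,300))]))
```

```text
[529.88663402 -41.12163937  28.31256523] [-0.14301002  0.18394887 -0.24253986]
```

View pics/w2.png

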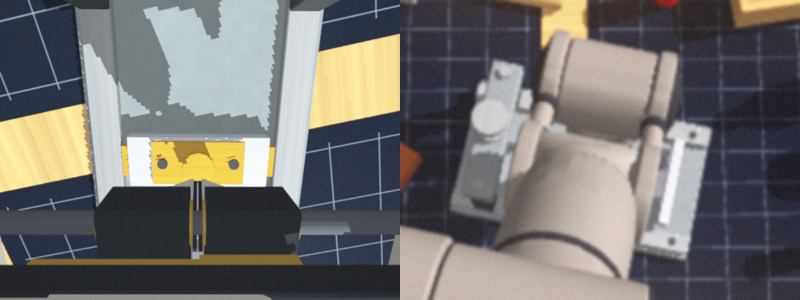

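The slide has not moved: in the top half the white bar is still at (366,240), yet the wrist view shows the fingers past it, near the plate. I need a close look to understand this before moving.

Run:
```python
from pl import *
a=cv2.imread("pics/w2.png")
a=capture("wrist")[:,:,::-1];b=capture("scene")[:,:,::-1]
print(proj("scene",get_obs()["tool_pos"]))
cv2.imwrite("pics/w3.png",cv2.hconcat([cv2.resize(a[200:440,200:440],(400,400),interpolation=cv2.INTER_CUBIC),cv2.resize(b[200:330,235:365],(400,400),interpolation=cv2.INTER_CUBIC)]))
o=get_obs();c=get_calibration("wrist");T=np.eye(4);T[:3,:3]=R.from_euler('xyz',o["tcp_rot"]).as_matrix();T[:3,3]=o["tool_pos"]
W=T@c["mount"]
def pw(P):
    q=c["mtx"]@(np.linalg.inv(W)@np.r_[P,1])[:3];return (q[:2]/q[2]).round(0)
for n,P in dict(rivet=(533.9,-31.3,41),tip=o["tool_pos"],bar=(509.8,-134.7,51)).items(): print(n,pw(P))
```

```text
[305.99094821 281.44242761]
rivet [318. 268.]
tip [314. 280.]
bar [314. 476.]
```

View pics/w3.png

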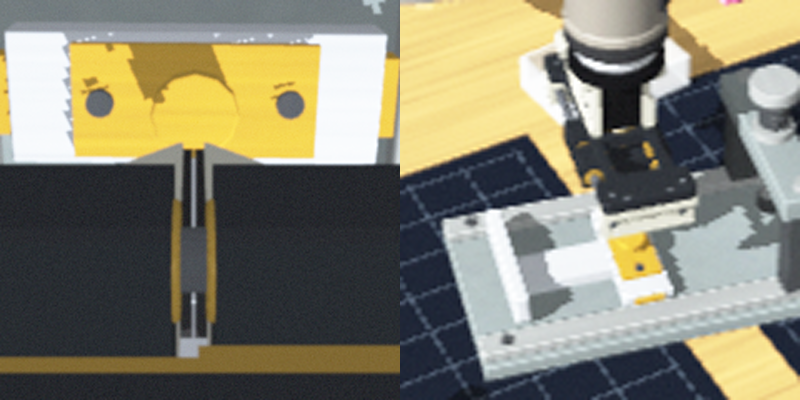

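The fingers passed freely over a bar that is 51 mm high, so the fingertips must really sit well above the reported TCP when closed. I back off behind the bed and feel for the height.

{"api": "arm_command", "payload": {
  "gripper": [0, 0, 0, 0, 0],
  "dp": [
    [-1, 0, 0],
    [-1, 0, 0],
    [-1, 0, 0],
    [-1, 0, 0],
    [-1, 0, 0]
  ],
  "twist": [0, 0, 0, 0, 0]
}}

```text
time: 7.22
tool_pos: [503.7, -164.2, 28.3]
tcp_rot: [3.141, -0.0, 1.361]
contact_force: [0.3, -0.3, 0.7]
grip_width: 0.4
finger_force: 0.0
```

{"api": "arm_command", "payload": {
  "gripper": [0, 0, 0, 0, 0],
  "dp": [
    [-0.6, 0, 0],
    [0, 0, 0.2],
    [0, 0, 0.2],
    [0, 0, 0.1],
    [0, 0, 0]
  ],
  "twist": [0, 0, 0, 0, 0]
}}

```text
time: 7.85
tool_pos: [500.7, -177.3, 15.5]
tcp_rot: [-3.141, -0.0, 1.362]
contact_force: [-0.4, 1.4, -0.0]
grip_width: 0.5
finger_force: 0.0
```

Run:
```python
from pl import *
o=get_obs();print(o)
a=capture("wrist")[:,:,::-1];b=capture("scene")[:,:,::-1]
cv2.imwrite("pics/w4s.png",b);cv2.imwrite("pics/w4w.png",a)
print(proj("scene",o["tool_pos"]))
for n in("scene","top"): print(n,proj(n,o["tool_pos"]))
cv2.imwrite("pics/w4.png",cv2.hconcat([cv2.resize(a[80:480,120:520],(400,400),interpolation=cv2.INTER_CUBIC),cv2.resize(b[210:310,190:290],(400,400),interpolation=cv2.INTER_CUBIC)]))
```

```text
{'time': 7.85, 'joint_positions': array([-4.84808567e-01,  5.62477095e-01,  1.72398866e+00,  1.81542349e-04,
        8.55819637e-01, -2.76232760e-01]), 'dq': array([-0.00294983, -0.00819   , -0.00601945, -0.00029374,  0.00358335,
       -0.00024613]), 'tau': array([-2.19760422e-02, -4.73230648e+01, -1.77568424e+01,  5.20600355e-02,
        2.94339226e-02,  2.97501225e-03]), 'tool_pos': array([ 500.71433818, -177.34016341,   15.47663635]), 'tcp_rot': array([-3.14096353e+00, -3.20743331e-04,  1.36210135e+00]), 'contact_force': array([-0.36177121,  1.38388774, -0.01994953]), 'moment': array([-0.08567058,  0.06072961,  0.02140699]), 'finger_force': 0.0, 'grip_width': 0.5256957692223909}
[252.58012496 295.90852099]
scene [252.58012496 295.90852099]
top [381.27788357 246.75134004]
```

View pics/w4.png

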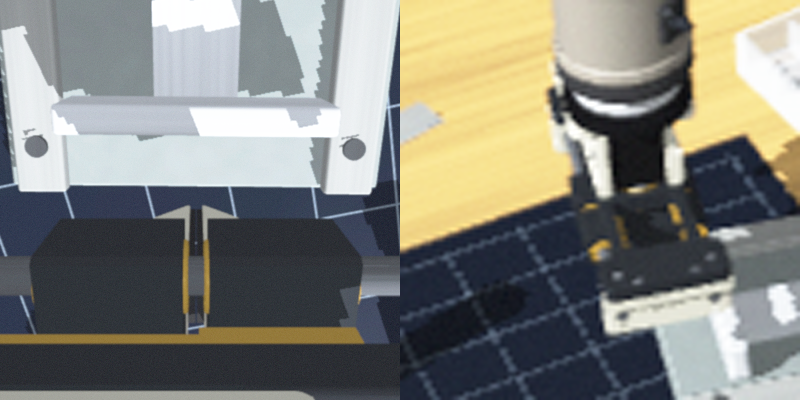

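The wrist half shows the fingertips at crop (195,207) just behind the bed. The scene half shows the gripper body's near lower edge from (607,335) to (728,305). I check these against the stated geometry.

Run:
```python
from pl import *
o=get_obs();Rm=R.from_euler('xyz',o["tcp_rot"]).as_matrix();t=o["tool_pos"]
for z in(-66,-85,-105):
  for x in(-37.5,37.5): print(z,x,[proj("scene",t+Rm@np.array([x,y,z])).round(0) for y in (95,65)])
c=get_calibration("wrist");Mi=np.linalg.inv(c["mount"])
for p in [(0,0,0),(9.5,0,0),(9.5,19,0),(-9.5,19,0),(9.5,19,-20),(9.5,0,-25),(9.5,19,-47),(0,19,-25)]:
  q=c["mtx"]@(Mi@np.r_[p,1])[:3];print(p,(q[:2]/q[2]).round(0))
```

```text
-66 -37.5 [array([243., 307.]), array([241., 298.])]
-66 37.5 [array([275., 300.]), array([272., 292.])]
-85 -37.5 [array([243., 301.]), array([240., 292.])]
-85 37.5 [array([274., 295.]), array([272., 286.])]
-105 -37.5 [array([242., 295.]), array([239., 286.])]
-105 37.5 [array([274., 289.]), array([271., 280.])]
(0, 0, 0) [314. 280.]
(9.5, 0, 0) [314. 261.]
(9.5, 19, 0) [353. 261.]
(-9.5, 19, 0) [352. 298.]
(9.5, 19, -20) [357. 276.]
(9.5, 0, -25) [314. 280.]
(9.5, 19, -47) [364. 301.]
(0, 19, -25) [358. 301.]
```

{"api": "arm_command", "payload": {
  "gripper": [0, 0, 0, 0, 0],
  "dp": [
    [0, 0, 0.1],
    [0, 0, 0.1],
    [0, 0, 0],
    [0, 0, 0],
    [0, 0, 0]
  ],
  "twist": [0, 0, 0, 0, 0]
}}

```text
time: 8.57
tool_pos: [500.8, -178.1, 10.9]
tcp_rot: [3.141, -0.0, 1.361]
contact_force: [-0.6, -0.7, -0.6]
grip_width: 0.6
finger_force: 0.0
```

{"api": "arm_command", "payload": {
  "gripper": [0, 0, 0, 0, 0],
  "dp": [
    [0, 0, 0.1],
    [0, 0, 0.1],
    [0, 0, 0],
    [0, 0, 0],
    [0, 0, 0]
  ],
  "twist": [0, 0, 0, 0, 0]
}}

```text
time: 9.2
tool_pos: [500.8, -178.0, 5.9]
tcp_rot: [3.141, -0.0, 1.361]
contact_force: [-0.5, 1.0, 0.6]
grip_width: 0.2
finger_force: 0.0
```

{"api": "arm_command", "payload": {
  "gripper": [0, 0, 0, 0, 0],
  "dp": [
    [0.4, 0, 0],
    [0.4, 0, 0],
    [0.3, 0, 0],
    [0.3, 0, 0],
    [0.3, 0, 0]
  ],
  "twist": [0, 0, 0, 0, 0]
}}

```text
time: 9.82
tool_pos: [509.8, -136.3, 5.8]
tcp_rot: [3.141, 0.0, 1.361]
contact_force: [0.2, -1.8, -0.8]
grip_width: 0.3
finger_force: 1.3
```

{"api": "arm_command", "payload": {
  "gripper": [0, 0, 0, 0, 0],
  "dp": [
    [0.4, 0, 0],
    [0.4, 0, 0],
    [0.4, 0, 0],
    [0.4, 0, 0],
    [0.4, 0, 0]
  ],
  "twist": [0, 0, 0, 0, 0]
}}

```text
time: 10.45
tool_pos: [520.2, -86.9, 5.8]
tcp_rot: [3.141, -0.0, 1.361]
contact_force: [-0.4, -2.7, 0.2]
grip_width: 0.2
finger_force: 1.5
```

Run:
```python
from pl import *
a=capture("wrist")[:,:,::-1];b=cv2.imread("pics/w4w.png");cv2.imwrite("pics/w5.png",a)
# template: bar strip from w4w (fingers fixed in image) ; find rear/top bright rows along bar ends columns
for im in(b,a):
    g=cv2.cvtColor(im,6).astype(int)
    for u in (200,230,380,430): print(u,[int(v) for v in g[150:340:6,u]])
```

```text
200 [136, 137, 140, 159, 221, 170, 197, 199, 199, 199, 193, 224, 223, 223, 221, 224, 223, 224, 222, 218, 54, 60, 58, 62, 58, 45, 47, 49, 50, 45, 42, 49]
230 [137, 140, 139, 141, 139, 171, 198, 200, 200, 198, 192, 221, 222, 222, 223, 225, 222, 223, 225, 234, 63, 57, 57, 61, 61, 47, 50, 48, 48, 48, 49, 52]
380 [141, 139, 140, 136, 168, 171, 185, 254, 254, 254, 254, 249, 227, 227, 225, 227, 223, 223, 226, 234, 62, 64, 66, 64, 60, 42, 50, 46, 50, 46, 45, 47]
430 [223, 226, 227, 226, 223, 176, 178, 204, 203, 201, 254, 252, 227, 153, 221, 214, 218, 227, 224, 228, 63, 65, 66, 68, 67, 47, 48, 46, 49, 49, 47, 46]
200 [107, 111, 108, 108, 109, 109, 112, 109, 107, 106, 110, 109, 107, 108, 106, 178, 171, 137, 131, 139, 229, 239, 243, 244, 218, 29, 39, 32, 28, 37, 42, 35]
230 [112, 109, 107, 110, 110, 110, 108, 106, 109, 110, 112, 107, 109, 109, 111, 174, 172, 140, 137, 135, 156, 156, 160, 242, 219, 32, 34, 33, 35, 33, 39, 36]
380 [111, 107, 110, 110, 111, 110, 112, 111, 113, 109, 107, 107, 109, 110, 110, 107, 178, 134, 135, 138, 210, 238, 243, 243, 245, 29, 35, 37, 40, 35, 39, 35]
430 [180, 182, 177, 181, 181, 183, 181, 184, 188, 186, 182, 184, 183, 181, 182, 181, 181, 141, 135, 136, 205, 240, 243, 243, 242, 33, 36, 42, 37, 32, 31, 38]
```

The bar now sits against the fingers, with about 2.7 N of force. I continue.

{"api": "arm_command", "payload": {
  "gripper": [0, 0, 0, 0, 0],
  "dp": [
    [0.4, 0, 0],
    [0.4, 0, 0],
    [0.4, 0, 0],
    [0.3, 0, 0],
    [0.2, 0, 0]
  ],
  "twist": [0, 0, 0, 0, 0]
}}

```text
time: 11.12
tool_pos: [528.9, -45.4, 5.8]
tcp_rot: [3.142, -0.0, 1.362]
contact_force: [-1.0, -3.6, -0.2]
grip_width: 0.5
finger_force: 1.5
```

{"api": "arm_command", "payload": {
  "gripper": [0, 0, 0, 0, 0],
  "dp": [
    [0.1, 0, 0],
    [0.1, 0, 0],
    [0.1, 0, 0],
    [0.1, 0, 0],
    [0, 0, 0]
  ],
  "twist": [0, 0, 0, 0, 0]
}}

```text
time: 11.75
tool_pos: [530.9, -35.9, 5.8]
tcp_rot: [-3.142, -0.0, 1.361]
contact_force: [0.9, -1.7, -0.4]
grip_width: 0.2
finger_force: 0.5
```

{"api": "arm_command", "payload": {
  "gripper": [0, 0, 0, 0, 0],
  "dp": [
    [0.06, 0, 0],
    [0.06, 0, 0],
    [0.06, 0, 0],
    [0, 0, 0],
    [0, 0, 0]
  ],
  "twist": [0, 0, 0, 0, 0]
}}

```text
time: 12.38
tool_pos: [531.6, -32.3, 5.8]
tcp_rot: [-3.141, 0.001, 1.361]
contact_force: [-1.2, -5.1, 0.7]
grip_width: 0.3
finger_force: 2.8
```

{"api": "arm_command", "payload": {
  "gripper": [0, 0, 0, 0, 0],
  "dp": [
    [0.06, 0, 0],
    [0.06, 0, 0],
    [0.06, 0, 0],
    [0, 0, 0],
    [0, 0, 0]
  ],
  "twist": [0, 0, 0, 0, 0]
}}

```text
time: 13.0
tool_pos: [531.6, -32.2, 6.0]
tcp_rot: [-3.141, 0.007, 1.362]
contact_force: [-7.1, -26.4, 3.8]
grip_width: 0.3
finger_force: 13.3
```

The force rises to 26 N with no further motion, so the slide is home. I retract, then compare the fingertips closed and open.

{"api": "arm_command", "payload": {
  "gripper": [0, 0, 0, 0, 0],
  "dp": [
    [-0.2, 0, 0],
    [-0.8, 0, 0],
    [-1, 0, -0.8],
    [-1, 0, -1],
    [-1, 0.3, -1]
  ],
  "twist": [0, 0, 0, 0, 0]
}}

```text
time: 13.62
tool_pos: [518.9, -126.5, 76.4]
tcp_rot: [-3.141, -0.001, 1.362]
contact_force: [-0.3, 0.0, -0.6]
grip_width: 0.7
finger_force: 0.0
```

Run:
```python
from pl import *
cv2.imwrite("pics/wc.png",capture("wrist")[:,:,::-1]);cv2.imwrite("pics/tc.png",capture("top")[:,:,::-1])
```

{"api": "arm_command", "payload": {
  "gripper": [50, 50, 50, 50, 50],
  "dp": [
    [-1, 0, -1],
    [-1, 0, -0.8],
    [-1, 0, 0],
    [-1, 0, 0],
    [-1, 0, 0]
  ],
  "twist": [0.8, 0.8, 0.8, 0.8, 0.8]
}}

```text
time: 14.35
tool_pos: [476.5, -242.6, 119.7]
tcp_rot: [-3.14, -0.001, 1.011]
contact_force: [0.0, 0.1, -0.1]
grip_width: 45.8
finger_force: 0.0
```

Run:
```python
from pl import *
a=cv2.imread("pics/wc.png");b=capture("wrist")[:,:,::-1];cv2.imwrite("pics/wo.png",b);t=cv2.imread("pics/tc.png")
f=lambda i:cv2.resize(i[240:480,60:580],(400,185))
r=cv2.hconcat([cv2.vconcat([f(a),f(b)]),cv2.resize(t[180:280,250:358],(400,370))])
cv2.imwrite("pics/v9.png",r);print(get_obs()["tool_pos"],get_obs()["grip_width"])
```

```text
[ 475.28360011 -245.08134781  119.63885378] 48.14263714121
```

View pics/v9.png

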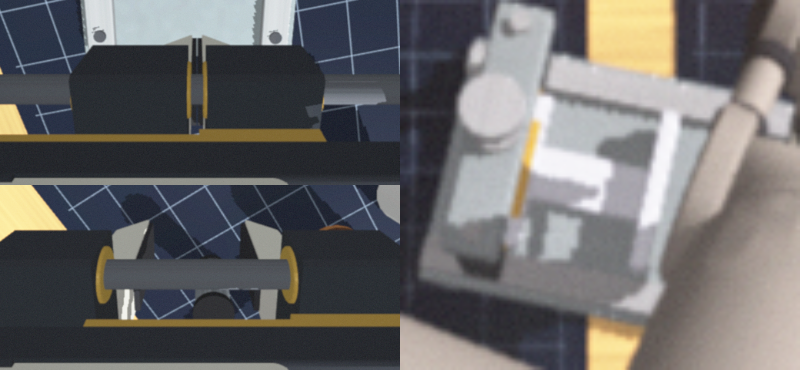

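View 9: the jaws slide in parallel and the fingertips show at the same row (v≈287) open or closed. The 48 mm gap spans about 121 px, which gives a depth of about 167 mm against 205 mm for the TCP. So the tips end about 37 mm above the reported TCP, consistent with the bar test. The slide sits partly under the beam. I use grasp z = TCP z + 56, check home numerically and plan to the mallet.

Run:
```python
from pl import *
for p in((668,112),(648,268)):
    P=at("top",(250+(p[0]-400)/3.7,180+p[1]/3.7),51); d=P-np.array([557.7,82.6,51]);u=np.radians(78.0)
    print(P.round(1),"stand x,y",round(d[0]*np.cos(u)+d[1]*np.sin(u),1),round(-d[0]*np.sin(u)+d[1]*np.cos(u),1))
plan([(502.5,-410.5,65,20,9,50)])
```

```text
[587.9 -27.1  51. ] stand x,y -101.0 -52.3
[479.8 -13.   51. ] stand x,y -109.7 56.3
-> [ 502.4 -410.5   64.9] 20.02 r 649
[50, 50, 50, 50, 50] [[-0.56,0.5,0.24],[-0.52,0.53,0.24],[-0.48,0.57,0.24],[-0.43,0.6,0.24],[-0.39,0.64,0.25]] [np.float64(0.84), np.float64(0.84), np.float64(0.84), np.float64(0.84), np.float64(0.83)]
[50, 50, 50, 50] [[-0.34,0.66,0.24],[-0.29,0.69,0.25],[-0.24,0.7,0.24],[-0.2,0.72,0.25]] [np.float64(0.84), np.float64(0.83), np.float64(0.84), np.float64(0.83)]
rows 9
```

{"api": "arm_command", "payload": {
  "gripper": [50, 50, 50, 50, 50],
  "dp": [
    [-0.56, 0.5, 0.24],
    [-0.52, 0.53, 0.24],
    [-0.48, 0.57, 0.24],
    [-0.43, 0.6, 0.24],
    [-0.39, 0.64, 0.25]
  ],
  "twist": [0.84, 0.84, 0.84, 0.84, 0.83]
}}

```text
time: 15.02
tool_pos: [492.8, -334.1, 89.2]
tcp_rot: [-3.139, -0.001, 0.645]
contact_force: [0.2, 0.9, -0.4]
grip_width: 50.1
finger_force: 0.0
```

{"api": "arm_command", "payload": {
  "gripper": [50, 50, 50, 50, 50],
  "dp": [
    [-0.34, 0.66, 0.24],
    [-0.29, 0.69, 0.25],
    [-0.24, 0.7, 0.24],
    [-0.2, 0.72, 0.25],
    [0, 0, 0]
  ],
  "twist": [0.84, 0.83, 0.84, 0.83, 0]
}}

```text
time: 15.65
tool_pos: [504.9, -407.8, 64.2]
tcp_rot: [-3.139, 0.0, 0.356]
contact_force: [-0.7, 1.1, 0.8]
grip_width: 49.8
finger_force: 0.0
```

Run:
```python
from pl import *
o=get_obs();print(o["tool_pos"],np.degrees(o["tcp_rot"][2]))
a=capture("wrist")[:,:,::-1].copy();cv2.imwrite("pics/wm.png",a)
t=capture("top")[:,:,::-1];cv2.imwrite("pics/tm.png",t)
h=cv2.cvtColor(a,cv2.COLOR_BGR2HSV)
m=cv2.inRange(h,(12,70,120),(30,200,255))
for v in range(20,480,20):
    u=np.where(m[v])[0]
    if len(u): print(v,u.min(),u.max(),len(u))
h=cv2.cvtColor(t[180:280,250:358],cv2.COLOR_BGR2GRAY);print(h[20:100:8,40:100:3])
```

```text
[ 504.91941997 -407.84567003   64.21120187] 20.38246798877519
120 271 366 96
140 254 382 129
160 245 391 147
180 244 393 150
200 247 390 144
220 256 380 125
240 276 627 87
260 303 616 7
280 304 604 5
300 304 592 5
320 184 593 26
340 176 455 23
360 173 458 22
380 174 611 48
400 25 606 6
420 29 619 441
[[191 204 207 205 207 207 202 203 199 199 206 181  59  55  64  53  56  56
   52  51]
 [244 185 152 143 130 116 119 144 173 198 203 201 201 204 205 204 204 200
  204 206]
 [192 192 190 193 192 190 182 149 116 116 237 247 187 185 186 165 142 116
  113 121]
 [245 245 245 246 246 245 157 136 119 158 246 212 187 193 191 187 189 190
  186 186]
 [247 247 246 246 246 203 168 167 165 242 249 184 182 184 185 187 190 155
   48  47]
 [194 195 192 133 116 117 114 117 187 249 190 187 189 186 189 141  47  48
  104 146]
 [191 189 138 116 117 116 118 116 249 235 191 190 190 188  79  64 106 116
  119 126]
 [205 202 204 195 133 138 192 192 205 206 182 191 191 131 100 102 101 102
  107 109]
 [ 44  70  71  89 122 114 117 122 144 183 196 205 116  89  95 100 100 102
  101 104]
 [ 58  74  54  52 228 225 228 221 213 146 149 140  41  44  75  94  96 100
   99 101]]
```

The head circle centre (318,177) puts the head 51 mm ahead of the grasp and 1 mm to the side, which is as wanted. The bar edge slope gives 78°, so the slide is not twisted. I descend and grip.

{"api": "arm_command", "payload": {
  "gripper": [50, 50, 50, 50, 50],
  "dp": [
    [0, 0.05, 0.8],
    [0, 0, 0.8],
    [0, 0, 0.8],
    [0, 0, 0.4],
    [0, 0, 0.2]
  ],
  "twist": [0.1, 0, 0, 0, 0]
}}

```text
time: 16.38
tool_pos: [505.5, -409.4, -9.1]
tcp_rot: [-3.141, -0.0, 0.347]
contact_force: [0.8, -0.1, 0.5]
grip_width: 50.0
finger_force: 0.0
```

{"api": "arm_command", "payload": {
  "gripper": [10, 5, 5, 5, 5],
  "dp": [
    [0, 0, 0],
    [0, 0, 0],
    [0, 0, 0],
    [0, 0, 0],
    [0, 0, 0]
  ],
  "twist": [0, 0, 0, 0, 0]
}}

```text
time: 17.0
tool_pos: [505.3, -410.0, -8.6]
tcp_rot: [3.142, -0.0, 0.346]
contact_force: [-1.1, 0.5, 2.7]
grip_width: 15.7
finger_force: 29.9
```

Run:
```python
from pl import *
plan([(505.3,-410,60,20,5,5),(507,-310,200,20,6,5),(510.4,65.4,236,20,19,5)])
```

```text
-> [ 505.3 -410.    60.1] 20.0 r 651
-> [ 507.  -309.9  200.1] 20.0 r 594
-> [510.3  65.3 236.1] 20.0 r 515
[5, 5, 5, 5, 5] [[-0.0,-0.0,-0.55],[-0.0,-0.0,-0.55],[-0.0,-0.0,-0.55],[-0.0,-0.0,-0.55],[-0.0,-0.0,-0.55]] [np.float64(-0.01), np.float64(-0.01), np.float64(-0.0), np.float64(-0.01), np.float64(-0.0)]
[5, 5, 5, 5, 5] [[0.24,-0.62,-0.93],[0.24,-0.62,-0.93],[0.24,-0.62,-0.93],[0.24,-0.63,-0.94],[0.24,-0.62,-0.93]] [np.float64(-0.0), np.float64(-0.0), np.float64(-0.0), np.float64(-0.0), np.float64(-0.0)]
[5, 5, 5, 5, 5] [[0.23,-0.63,-0.94],[0.28,-0.74,-0.08],[0.28,-0.74,-0.08],[0.28,-0.74,-0.08],[0.28,-0.74,-0.07]] [np.float64(-0.0), np.float64(-0.0), np.float64(-0.0), np.float64(-0.0), np.float64(-0.0)]
[5, 5, 5, 5, 5] [[0.28,-0.74,-0.08],[0.28,-0.74,-0.07],[0.28,-0.74,-0.08],[0.28,-0.74,-0.07],[0.27,-0.74,-0.08]] [np.float64(-0.0), np.float64(-0.0), np.float64(-0.0), np.float64(-0.0), np.float64(-0.0)]
[5, 5, 5, 5, 5] [[0.28,-0.74,-0.07],[0.27,-0.74,-0.08],[0.28,-0.74,-0.07],[0.27,-0.74,-0.08],[0.28,-0.74,-0.07]] [np.float64(-0.0), np.float64(-0.0), np.float64(-0.0), np.float64(-0.0), np.float64(-0.0)]
[5, 5, 5, 5, 5] [[0.27,-0.74,-0.08],[0.28,-0.74,-0.07],[0.27,-0.74,-0.08],[0.28,-0.74,-0.07],[0.27,-0.74,-0.08]] [np.float64(-0.0), np.float64(-0.0), np.float64(-0.0), np.float64(-0.0), np.float64(-0.0)]
rows 30
```

{"api": "arm_command", "payload": {
  "gripper": [5, 5, 5, 5, 5],
  "dp": [
    [0, 0, -0.3],
    [0, 0, -0.55],
    [0, 0, -0.6],
    [0, 0, -0.65],
    [0, 0, -0.65]
  ],
  "twist": [0, 0, 0, 0, 0]
}}

```text
time: 17.62
tool_pos: [505.4, -410.2, 61.3]
tcp_rot: [3.141, -0.0, 0.346]
contact_force: [0.5, 0.5, -4.4]
grip_width: 15.7
finger_force: 29.9
```

{"api": "arm_command", "payload": {
  "gripper": [5, 5, 5, 5, 5],
  "dp": [
    [0.24, -0.6, -0.9],
    [0.24, -0.62, -0.9],
    [0.24, -0.62, -0.93],
    [0.24, -0.63, -0.94],
    [0.24, -0.62, -0.93]
  ],
  "twist": [0, 0, 0, 0, 0]
}}

```text
time: 18.25
tool_pos: [507.1, -326.6, 176.5]
tcp_rot: [3.141, -0.0, 0.346]
contact_force: [-0.3, 0.2, -4.1]
grip_width: 15.6
finger_force: 29.9
```

{"api": "arm_command", "payload": {
  "gripper": [5, 5, 5, 5, 5],
  "dp": [
    [0.23, -0.63, -0.94],
    [0.28, -0.74, -0.08],
    [0.28, -0.74, -0.08],
    [0.28, -0.74, -0.08],
    [0.28, -0.74, -0.07]
  ],
  "twist": [0, 0, 0, 0, 0]
}}

```text
time: 18.88
tool_pos: [508.3, -229.8, 205.5]
tcp_rot: [-3.141, 0.001, 0.346]
contact_force: [1.3, 0.5, -4.0]
grip_width: 15.6
finger_force: 29.9
```

{"api": "arm_command", "payload": {
  "gripper": [5, 5, 5, 5, 5],
  "dp": [
    [0.28, -0.74, -0.08],
    [0.28, -0.74, -0.07],
    [0.28, -0.74, -0.08],
    [0.28, -0.74, -0.07],
    [0.27, -0.74, -0.08]
  ],
  "twist": [0, 0, 0, 0, 0]
}}

```text
time: 19.5
tool_pos: [509.8, -131.2, 215.7]
tcp_rot: [-3.141, -0.0, 0.346]
contact_force: [-0.1, 0.4, -3.3]
grip_width: 15.9
finger_force: 29.9
```

{"api": "arm_command", "payload": {
  "gripper": [5, 5, 5, 5, 5],
  "dp": [
    [0.28, -0.74, -0.07],
    [0.27, -0.74, -0.08],
    [0.28, -0.74, -0.07],
    [0.27, -0.74, -0.08],
    [0.28, -0.74, -0.07]
  ],
  "twist": [0, 0, 0, 0, 0]
}}

```text
time: 20.12
tool_pos: [510.9, -32.5, 225.0]
tcp_rot: [-3.142, -0.0, 0.346]
contact_force: [-0.4, -0.1, -4.3]
grip_width: 15.8
finger_force: 29.9
```

{"api": "arm_command", "payload": {
  "gripper": [5, 5, 5, 5, 5],
  "dp": [
    [0.27, -0.74, -0.08],
    [0.28, -0.74, -0.07],
    [0.27, -0.74, -0.08],
    [0.28, -0.74, -0.07],
    [0.2, -0.6, 0]
  ],
  "twist": [0, 0, 0, 0, 0]
}}

```text
time: 20.75
tool_pos: [511.2, 62.3, 232.5]
tcp_rot: [-3.142, -0.0, 0.347]
contact_force: [-0.3, -0.4, -4.6]
grip_width: 16.0
finger_force: 29.9
```

Run:
```python
from pl import *
o=get_obs();print(o)
a=capture("wrist")[:,:,::-1].copy();cv2.imwrite("pics/ws.png",a)
b=capture("scene")[:,:,::-1];t=capture("top")[:,:,::-1];cv2.imwrite("pics/ss.png",b);cv2.imwrite("pics/ts.png",t)
cv2.imwrite("pics/v10.png",cv2.hconcat([cv2.resize(a,(400,300)),cv2.resize(b[150:300,270:470],(400,300))]))
h=cv2.cvtColor(a,cv2.COLOR_BGR2HSV)
m=cv2.inRange(h,(5,90,60),(30,255,255))
for v in range(60,300,15):
    u=np.where(m[v,200:440])[0]+200
    if len(u): print(v,u.min(),u.max(),len(u))
```

```text
{'time': 20.75, 'joint_positions': array([-2.77652251e-02,  2.94885283e-01,  1.48224599e+00,  1.35252800e-04,
        1.36412750e+00,  1.19627690e+00]), 'dq': array([ 0.24133293,  0.02216935, -0.02084083, -0.00429338,  0.00617063,
        0.24186857]), 'tau': array([ -1.02402471, -44.18755531, -27.03872144,   0.16544741,
        -0.15008685,  -0.28640519]), 'tool_pos': array([511.18172421,  62.27927927, 232.48532772]), 'tcp_rot': array([-3.14159159e+00, -3.59161360e-04,  3.46726474e-01]), 'contact_force': array([-0.31564143, -0.38388618, -4.56316696]), 'moment': array([-0.07729028,  0.2902343 , -0.02438864]), 'finger_force': 29.905022084712982, 'grip_width': 15.95623905414054}
60 403 403 1
75 398 439 11
90 283 438 86
105 250 429 133
120 200 398 177
135 216 412 197
150 206 422 217
165 200 429 230
180 200 434 235
195 200 436 237
210 200 437 238
225 200 436 237
240 200 432 233
255 200 428 229
270 208 419 212
285 218 410 193
```

Holding 4.3 N. The head's circle (centre v≈210, radius about 121 px) matches a level mallet. It is above the pin now, so I strike fast and rebound in one call.

{"api": "arm_command", "payload": {
  "gripper": [5, 5, 5, 5, 5],
  "dp": [
    [0, -0.05, 1],
    [0, 0, 1],
    [0, 0, 1],
    [0, 0, 0.1],
    [0, 0, -1]
  ],
  "twist": [0, 0, 0, 0, 0]
}}

```text
time: 21.52
tool_pos: [509.7, 61.2, 178.6]
tcp_rot: [-3.141, 0.004, 0.345]
contact_force: [-0.7, -0.3, -2.9]
grip_width: 15.8
finger_force: 30.0
```

Run:
```python
from pl import *
o=get_obs();print(o["tool_pos"],o["contact_force"],o["moment"],o["grip_width"])
a=capture("wrist")[:,:,::-1].copy();cv2.imwrite("pics/wr.png",a)
h=cv2.cvtColor(a,cv2.COLOR_BGR2HSV);m=cv2.inRange(h,(5,90,60),(30,255,255))
for v in range(60,330,15):
    u=np.where(m[v,180:460])[0]+180
    if len(u): print(v,u.min(),u.max(),len(u))
```

```text
[509.67869153  61.16239263 178.57583791] [-0.69377984 -0.25671992 -2.93332891] [-0.1357147   0.19704961 -0.04556988] 15.831971387478543
60 411 450 6
75 408 438 26
90 446 459 10
105 180 457 87
120 180 381 140
135 229 401 173
150 216 415 200
165 205 427 223
180 198 433 236
195 192 439 248
210 189 442 254
225 188 443 256
240 188 444 257
255 191 439 249
270 195 435 241
285 203 428 226
300 270 361 92
315 271 360 90
```

The mallet is still held and close to level. I add a second identical blow, recentred 4 mm, to make sure the rivet is wholly set.

{"api": "arm_command", "payload": {
  "gripper": [5, 5, 5, 5, 5],
  "dp": [
    [0, -0.15, -1],
    [0, 0, -1],
    [0, 0, 0],
    [0, 0, 1],
    [0, 0, 1]
  ],
  "twist": [0, 0, 0, 0, 0]
}}

```text
time: 22.2
tool_pos: [509.0, 65.3, 177.8]
tcp_rot: [-3.141, 0.001, 0.346]
contact_force: [0.2, 0.4, -3.9]
grip_width: 16.0
finger_force: 30.0
```

{"api": "arm_command", "payload": {
  "gripper": [5, 5, 5, 5, 5],
  "dp": [
    [0, 0, 1],
    [0, 0, 0.05],
    [0, 0, -1],
    [0, 0, -1],
    [0, 0, 0]
  ],
  "twist": [0, 0, 0, 0, 0]
}}

```text
time: 22.82
tool_pos: [510.5, 65.4, 204.2]
tcp_rot: [3.141, -0.003, 0.346]
contact_force: [0.1, -0.3, -4.4]
grip_width: 15.9
finger_force: 30.0
```

Run:
```python
from pl import *
o=get_obs();print(o["tool_pos"],np.degrees(o["tcp_rot"]),o["contact_force"],o["moment"],o["grip_width"])
a=capture("wrist")[:,:,::-1].copy();cv2.imwrite("pics/wr2.png",a)
h=cv2.cvtColor(a,cv2.COLOR_BGR2HSV);m=cv2.inRange(h,(5,90,60),(30,255,255))
for v in range(75,330,15):
    u=np.where(m[v,180:460])[0]+180
    if len(u): print(v,u.min(),u.max(),len(u))
y=-15;ps=np.array([563.7,362])-50.3*np.array([np.cos(np.radians(y)),np.sin(np.radians(y))]);print(ps)
plan([(505,150,210,10,5,5),(ps[0],ps[1],120,y,11,5)])
```

```text
[510.50264764  65.43506163 204.2146324 ] [ 1.79938096e+02 -1.72925683e-01  1.98277672e+01] [ 0.13110791 -0.34288961 -4.36538624] [-0.08583556  0.28517522 -0.02671835] 15.85084495307279
75 406 458 7
90 180 453 29
105 180 440 102
120 180 459 150
135 180 389 155
150 230 401 172
165 216 416 201
180 205 427 223
195 196 434 239
210 190 440 251
225 185 446 262
240 184 447 264
255 183 448 266
270 184 446 263
285 189 441 253
300 271 361 91
315 271 360 90
[515.11393094 375.01859797]
-> [505.  150.1 209.9] 9.98 r 527
-> [515.1 374.9 119.9] -15.02 r 637
[5, 5, 5, 5, 5] [[0.2,-0.65,-0.06],[0.17,-0.65,-0.06],[0.15,-0.66,-0.05],[0.13,-0.67,-0.06],[0.1,-0.67,-0.05]] [np.float64(0.39), np.float64(0.39), np.float64(0.4), np.float64(0.39), np.float64(0.4)]
[5, 5, 5, 5, 5] [[0.18,-0.8,0.33],[0.15,-0.81,0.33],[0.11,-0.81,0.33],[0.08,-0.81,0.33],[0.05,-0.82,0.33]] [np.float64(0.45), np.float64(0.45), np.float64(0.46), np.float64(0.45), np.float64(0.46)]
[5, 5, 5, 5, 5] [[0.02,-0.82,0.32],[-0.01,-0.82,0.33],[-0.05,-0.82,0.32],[-0.08,-0.81,0.33],[-0.11,-0.81,0.32]] [np.float64(0.45), np.float64(0.46), np.float64(0.45), np.float64(0.46), np.float64(0.45)]
[5] [[-0.15,-0.8,0.33]] [np.float64(0.46)]
rows 16
```

Still held, with a slight pitch up now; that will settle flat on the pad. I carry it to the pad.

{"api": "arm_command", "payload": {
  "gripper": [5, 5, 5, 5, 5],
  "dp": [
    [0.2, -0.65, -0.06],
    [0.17, -0.65, -0.06],
    [0.15, -0.66, -0.05],
    [0.13, -0.67, -0.06],
    [0.1, -0.67, -0.05]
  ],
  "twist": [0.39, 0.39, 0.4, 0.39, 0.4]
}}

```text
time: 23.5
tool_pos: [504.0, 150.6, 208.4]
tcp_rot: [-3.141, 0.003, 0.173]
contact_force: [0.1, -0.4, -5.1]
grip_width: 15.5
finger_force: 30.0
```

{"api": "arm_command", "payload": {
  "gripper": [5, 5, 5, 5, 5],
  "dp": [
    [0.18, -0.8, 0.33],
    [0.15, -0.81, 0.33],
    [0.11, -0.81, 0.33],
    [0.08, -0.81, 0.33],
    [0.05, -0.82, 0.33]
  ],
  "twist": [0.45, 0.45, 0.46, 0.45, 0.46]
}}

```text
time: 24.12
tool_pos: [508.5, 252.8, 166.7]
tcp_rot: [3.141, 0.003, -0.025]
contact_force: [0.6, 0.5, -3.8]
grip_width: 16.0
finger_force: 30.0
```

{"api": "arm_command", "payload": {
  "gripper": [5, 5, 5, 5, 5],
  "dp": [
    [0.02, -0.82, 0.32],
    [-0.01, -0.82, 0.33],
    [-0.05, -0.82, 0.32],
    [-0.08, -0.81, 0.33],
    [-0.11, -0.81, 0.32]
  ],
  "twist": [0.45, 0.46, 0.45, 0.46, 0.45]
}}

```text
time: 24.75
tool_pos: [513.2, 354.8, 126.0]
tcp_rot: [3.139, 0.003, -0.223]
contact_force: [0.5, -0.8, -3.7]
grip_width: 15.7
finger_force: 30.0
```

{"api": "arm_command", "payload": {
  "gripper": [5, 5, 5, 5, 5],
  "dp": [
    [-0.35, -0.8, 0.33],
    [0, 0, 0],
    [0, 0, 0],
    [0, 0, 0],
    [0, 0, 0]
  ],
  "twist": [0.46, 0, 0, 0, 0]
}}

```text
time: 25.38
tool_pos: [510.4, 375.7, 120.9]
tcp_rot: [-3.141, -0.0, -0.263]
contact_force: [0.5, 0.6, -4.7]
grip_width: 15.5
finger_force: 30.0
```

Run:
```python
from pl import *
o=get_obs();print(o["tool_pos"],np.degrees(o["tcp_rot"]),o["contact_force"])
a=capture("wrist")[:,:,::-1].copy();cv2.imwrite("pics/wp.png",a)
h=cv2.cvtColor(a,cv2.COLOR_BGR2HSV);m=cv2.inRange(h,(3,110,60),(16,255,255))
for v in range(75,330,30):
    u=np.where(m[v,150:480])[0]+150
    if len(u): print(v,u.min(),u.max(),len(u))
plan([(510.6,376.2,8,-15,7,5)])
```

```text
[510.41463336 375.65007523 120.85472957] [-1.79982456e+02 -2.24145222e-02 -1.50441633e+01] [ 0.46681835  0.64548358 -4.67488502]
75 478 479 2
105 273 479 100
135 242 479 165
165 215 479 239
195 197 479 281
225 185 479 275
255 184 448 262
285 189 442 254
315 272 360 89
-> [510.5 376.2   7.9] -14.99 r 634
[5, 5, 5, 5, 5] [[0.0,-0.0,0.65],[0.0,-0.0,0.64],[0.0,-0.0,0.65],[0.0,-0.0,0.64],[0.0,-0.01,0.65]] [np.float64(-0.0), np.float64(-0.0), np.float64(-0.0), np.float64(-0.0), np.float64(-0.0)]
[5, 5] [[0.0,-0.0,0.64],[0.0,-0.01,0.65]] [np.float64(-0.0), np.float64(-0.01)]
rows 7
```

{"api": "arm_command", "payload": {
  "gripper": [5, 5, 5, 5, 5],
  "dp": [
    [0, 0, 0.8],
    [0, 0, 0.9],
    [0, 0, 0.9],
    [0, 0, 0.9],
    [0, 0, 0.7]
  ],
  "twist": [0, 0, 0, 0, 0]
}}

```text
time: 26.05
tool_pos: [510.1, 376.0, 14.8]
tcp_rot: [3.142, 0.0, -0.262]
contact_force: [1.2, 0.5, -3.6]
grip_width: 15.8
finger_force: 30.0
```

{"api": "arm_command", "payload": {
  "gripper": [5, 5, 5, 5, 5],
  "dp": [
    [0, 0, 0.2],
    [0, 0, 0.1],
    [0, 0, 0],
    [0, 0, 0],
    [0, 0, 0]
  ],
  "twist": [0, 0, 0, 0, 0]
}}

```text
time: 26.68
tool_pos: [510.3, 376.4, 8.6]
tcp_rot: [-3.141, -0.001, -0.262]
contact_force: [-0.3, -0.7, -4.0]
grip_width: 16.0
finger_force: 30.0
```

{"api": "arm_command", "payload": {
  "gripper": [5, 5, 5, 5, 5],
  "dp": [
    [0, 0, 0.1],
    [0, 0, 0.1],
    [0, 0, 0.08],
    [0, 0, 0],
    [0, 0, 0]
  ],
  "twist": [0, 0, 0, 0, 0]
}}

```text
time: 27.3
tool_pos: [510.1, 376.2, 1.1]
tcp_rot: [-3.141, -0.0, -0.262]
contact_force: [-0.2, 0.5, -4.9]
grip_width: 16.0
finger_force: 30.0
```

{"api": "arm_command", "payload": {
  "gripper": [5, 5, 5, 5, 5],
  "dp": [
    [0, 0, 0.05],
    [0, 0, 0.05],
    [0, 0, 0],
    [0, 0, 0],
    [0, 0, 0]
  ],
  "twist": [0, 0, 0, 0, 0]
}}

```text
time: 27.92
tool_pos: [510.2, 376.3, -1.3]
tcp_rot: [-3.141, -0.0, -0.262]
contact_force: [-0.3, -0.2, -4.8]
grip_width: 15.8
finger_force: 30.0
```

{"api": "arm_command", "payload": {
  "gripper": [5, 5, 5, 5, 5],
  "dp": [
    [0, 0, 0.06],
    [0, 0, 0.06],
    [0, 0, 0],
    [0, 0, 0],
    [0, 0, 0]
  ],
  "twist": [0, 0, 0, 0, 0]
}}

```text
time: 28.55
tool_pos: [510.1, 376.2, -4.4]
tcp_rot: [-3.141, -0.0, -0.262]
contact_force: [0.0, 0.4, -5.0]
grip_width: 16.0
finger_force: 30.0
```

{"api": "arm_command", "payload": {
  "gripper": [5, 5, 5, 5, 5],
  "dp": [
    [0, 0, 0.06],
    [0, 0, 0.06],
    [0, 0, 0],
    [0, 0, 0],
    [0, 0, 0]
  ],
  "twist": [0, 0, 0, 0, 0]
}}

```text
time: 29.18
tool_pos: [510.2, 376.4, -6.8]
tcp_rot: [-3.141, -0.0, -0.262]
contact_force: [-3.0, -0.6, 5.2]
grip_width: 15.8
finger_force: 30.0
```

Contact made. I release.

{"api": "arm_command", "payload": {
  "gripper": [16, 18, 22, 35, 50],
  "dp": [
    [0, 0, -0.04],
    [0, 0, 0],
    [0, 0, 0],
    [0, 0, 0],
    [0, 0, 0]
  ],
  "twist": [0, 0, 0, 0, 0]
}}

```text
time: 29.8
tool_pos: [510.2, 376.3, -6.4]
tcp_rot: [-3.141, -0.0, -0.262]
contact_force: [-0.1, -0.1, -0.1]
grip_width: 37.3
finger_force: 0.0
```

{"api": "arm_command", "payload": {
  "gripper": [50, 50, 50, 50, 50],
  "dp": [
    [0, 0, 0],
    [0, 0, -0.4],
    [0, 0, -1],
    [0, 0, -1],
    [0, 0, -1]
  ],
  "twist": [0, 0, 0, 0, 0]
}}

```text
time: 30.42
tool_pos: [510.2, 376.3, 80.2]
tcp_rot: [-3.141, -0.001, -0.262]
contact_force: [0.5, 0.1, -0.3]
grip_width: 50.0
finger_force: 0.0
```

{"api": "arm_command", "payload": {
  "gripper": [50, 50, 50, 50, 50],
  "dp": [
    [0, 0, -1],
    [0, 0, -1],
    [-1, 0, -1],
    [-1, 0, 0],
    [-1, 0, 0]
  ],
  "twist": [0, 0, 0, 0, 0]
}}

```text
time: 31.05
tool_pos: [437.2, 395.9, 154.8]
tcp_rot: [-3.14, -0.001, -0.262]
contact_force: [-0.0, -0.4, 0.7]
grip_width: 50.1
finger_force: 0.0
```

Run:
```python
from pl import *
o=get_obs();print(o["tool_pos"],o["contact_force"])
t=capture("top")[:,:,::-1];b=capture("scene")[:,:,::-1]
r=cv2.vconcat([cv2.hconcat([cv2.resize(t[140:290,130:330],(400,300)),cv2.resize(b[190:340,370:520],(400,300))]),
 cv2.hconcat([cv2.resize(t[170:290,245:400],(400,300)),cv2.resize(b[200:330,235:400],(400,300))])])
cv2.imwrite("pics/v10.png",r)
```

```text
[437.15116616 395.87226073 154.8452738 ] [-0.03622126 -0.37968054  0.74978003]
```

View pics/v10.png

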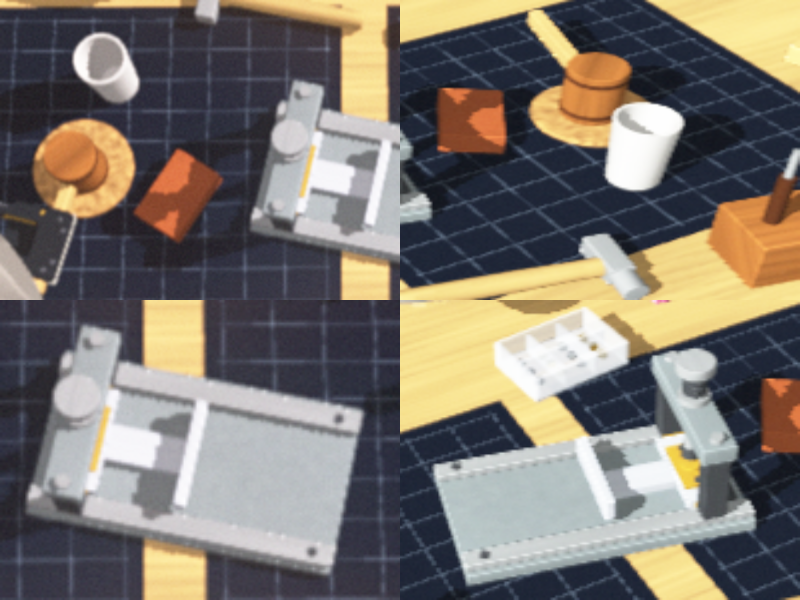

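The view shows the mallet upright on the pad, the cup, block and hammer in place, the slide at the stop under the beam, and the pin sprung up. The mallet tilted in the grip during the blows, so I check numerically how far the rivet was driven, using the scene camera.

Run:
```python
from pl import *
np.set_printoptions(linewidth=250)
a=np.mean([capture("scene").astype(float) for _ in range(4)],0);np.save("sc.npy",a)
for z in(27,33,41,46,105): print(z,proj("scene",(557.7,82.6,z)).round(1))
q=proj("scene",(557.7,82.6,41));s=proj("scene",(557.7-12,82.6,41));print("radius vec",s-q, proj("scene",(557.7,94.6,41))-q)
print("now R");print(a[252:280,338:368,0].astype(int));print("now B");print(a[252:280,338:368,2].astype(int))
s0=cv2.imread("pics/scene0.png")[:,:,::-1]
print(proj("scene",(533.9,-31.3,41)));print("then R");print(s0[266:292,296:326,0])
print(s0[266:292,296:326,2])
```

```text
27 [353.5 272.6]
33 [353.5 270.9]
41 [353.7 268.6]
46 [353.7 267.2]
105 [354.7 249.8]
radius vec [-2.4082314  -2.77700971] [ 3.99697544 -1.49945327]
now R
[[ 43  31  67  90  96  87  75  77  76  76  76 112 168 189 196 201 191 183 181 180 180 179 179 178 179 177 177 176 176 176]
 [ 48  44  68  92  95  86  77  78  77  76  76  81 149 187 189 204 202 184 182 183 182 180 179 178 178 177 177 177 176 175]
 [110 176 164  92  96  88  77  78  77  75  76  77 114 167 190 197 202 191 181 181 179 180 178 178 179 178 178 178 177 176]
 [195 204 180 119  95  88  76  77  76  76  76  77  84 149 186 188 207 203 184 183 181 179 179 178 179 178 179 178 178 176]
 [207 206 204 154  97  89  76  75  77  73  75  75  80 129 175 190 196 202 193 184 180 180 181 180 179 179 179 177 177 176]
 [206 207 206 178 121  87  77  78  76 102 143 161 188 202 193 190 189 205 202 185 181 182 182 182 179 185 194 195 194 188]
 [207 209 209 206 162 139 162 187 225 225 229 244 251 246 221 196 189 195 201 193 184 185 182 180 182 193 200 202 202 203]
 [216 226 228 219 194 222 245 251 249 243 242 244 245 241 230 205 187 189 205 203 18
[... 11683 characters left out ...]
204  75  74  73  76  73  90 101  96  83  74  73  74  71 101 118 108 107 110 118 172]
 [249 249 249 249 249 249 249 247 248 231 135  73  72  73  75  92 104  91  79  76  74  73  75 102 125 119 111 112 109 119]
 [249 248 245 244 241 237 237 236 250 243 142  73  71  71  73  80  80  75  74  73  71  68  64  69 226 223 110 108 112 159]
 [239 236 236 236 235 233 233 233 242 244 192  76  72  75  72  68  70  65  65 133 171 197 233 242 247 222 118 111 109 121]
 [234 234 234 233 234 230 224 220 241 253 245 132  69  64  96 152 172 228 246 245 245 246 247 247 248 232 157 108 110 111]
 [232 223 222 217 203 199 195 194 225 252 253 227 229 245 244 246 247 249 249 250 249 249 248 248 247 247 207 111 109 111]]
```

Against the first picture, the rivet's rim moved 7 rows while the plate's hole moved 4.9. The difference of about 2.1 px matches 2.3 px for a full 8 mm set. I refine it to sub-pixel.

Run:
```python
from pl import *
a=np.mean([capture("scene").astype(np.float32) for _ in range(4)],0);a=(a+np.load("sc.npy").astype(np.float32))/2
s=cv2.imread("pics/scene0.png")[:,:,::-1].astype(np.float32)
f=lambda i,r,c,k:cv2.resize(np.ascontiguousarray(i[r[0]:r[1],c[0]:c[1],k]),None,fx=10,fy=10,interpolation=cv2.INTER_CUBIC)
def m(n,r,c,k,lim=None):
    # r,c absolute in s; search now at shift rows 2..10, cols 40..48
    t=f(s,r,c,k);g=f(a,(r[0]+274-278-16,r[1]+2),(c[0]+39,c[1]+50),k)
    R_=cv2.matchTemplate(g,t,cv2.TM_CCOEFF_NORMED);_,v,_,p=cv2.minMaxLoc(R_)
    print(n,"shift u,v",39+p[0]/10,-20+p[1]/10,"score",round(v,2))
m("rim",(277,282),(304,311),0)
m("rim b",(277,283),(303,310),0)
m("holeB",(284,289),(309,314),0)
m("plate edge B",(281,291),(302,308),2)
for z0,z1 in((41,41),(41,35),(41,33),(27,27)):
    d=np.array([np.cos(np.radians(78)),np.sin(np.radians(78))])*118.5;p=np.array([557.7,82.6])
    print(z0,z1,proj("scene",(*p,z1))-proj("scene",(*(p-d),z0)))
```

```text
rim shift u,v 45.4 -6.6 score 0.81
rim b shift u,v 45.5 -6.6 score 0.84
holeB shift u,v 44.8 -9.2 score 0.92
plate edge B shift u,v 41.0 -17.1 score 0.98
41 41 [44.36441232 -8.92900569]
41 35 [44.27089004 -7.21211729]
41 33 [44.2398156  -6.64165072]
27 27 [44.11633932 -8.94048516]
```

The rim moved −6.6 px, against a prediction of −6.64 px for a wholly set rivet and −8.93 px for an unset one. The hole confirms that the slide is home. I hand in.

```bash
python3 -c "
from plant import *
print(get_obs()['time'],close_job())"
```

```text
the job is handed in; nothing more can be done
31.55 None
```

Job handed in at 31.6 s: the slide is home, the rivet reads wholly set in the scene camera after two mallet blows, and the mallet stands upright and released on the cork pad; the cup, block and hammer were seen in place at the end, while the glue bottle and the two spools were not re-checked.

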